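# Stamp a calendar stick in the end-stop jig

## Robot

A 6-joint arm with a two-finger parallel gripper is mounted at the origin on a cart in front of the work surface, level with it; the furniture and walls round the work are solid. World frame = base frame: x ahead of the robot, y to its left, z up, the work surface at z = 0. Lengths are in mm, angles in rad, forces in N, time in s.
With the tool pointing down it reaches from about 275 to 1000 mm from the base axis. Payload 8.4 kg.
Tool frame: the origin (TCP) lies midway between the tips of the shut fingers; the grasp point (between the pads) lies 19 mm behind it; z points along the fingers, y is the line along which they close (so a half turn about z gives the same grasp; the last joint's range is limited). The gripper opens to 85 mm and grips with 20 to 120 N. Pads are 22 mm wide; open, the fingers measure 114 mm over their backs; the gripper's body (76 mm by 85 mm) begins 54 mm behind the grasp point. The pads swing forward as they close: fully open they stand 13 mm farther back than shut.
Start: joints at [-1.324, 0.353, 1.633, -0, 1.155, -0.002], TCP at [153.899, -605.758, 231.281] pointing down, gripper open.
Joint ranges: [-2.63, 2.63], [-0.92, 2.1], [0.06, 2.66], [-1.3, 4.44], [0, 2.69], [-3.02, 3.02]. Speed limits (rad/s): [2.22, 2.22, 2.79, 3.14, 3.14, 3.14].

## Interface

Orientations are given as [roll, pitch, yaw] about the fixed x, y, z axes, in that order (R = Rz(yaw) Ry(pitch) Rx(roll)).
In Python, from rig import telemetry, optics, r gives the robot as it stands.
- The arm moves only by the tool play_rows, never from a script. Its arguments are lists of equal length, an entry for each row: "dp": the shift along the tool's x, y, z in units of 40 mm (1.0 is 40 mm), a list of three; "rot": the turn, a rotation vector about the tool's x, y, z in units of 6 degrees (1.0 is 6 degrees), a list of three. In form: {"dp": [[tx, ty, tz], ...], "rot": [[ax, ay, az], ...]}. A call has 1 to 5 rows; each row is the pose to reach, as a shift and turn from the pose commanded when the call began, along the tool's axes at that moment; what a row does not reach only later rows make up. A row lasts 1/12 s, in which the tool goes at most 41.7 mm and 7.16 degrees, less where a joint would pass 70% of its speed; a pose out of reach is approached as far as the arm can. A call with a gripper value outside its range is refused whole. "fingers" is the opening, from 0 (shut) to 1 (fully open), set as the call begins (left out, the last holds). The fingers move at their own pace and stop on an object; "grip_force" is the grip in N (left out, the last holds). Time passes only in rows, so rows that repeat a pose let the fingers close. It gives the time, the measured TCP pose, the force, the opening and the grip force at its end, in the units of the state.
- telemetry.sense(): the state, without advancing time (a new reading comes with each control period).
- optics.grab_frame(name): name is "scene" or "top"; returns a dict with "color" (420x560x3 uint8, red, green, blue), "mtx" (3x3 intrinsics, pixels), "D" ([k1, k2, p1, p2, k3] as OpenCV has them; the pictures are not rectified), "R" (3x3) and "t" (3): a world point X has camera coordinates R X + t. Camera axes: x right, y down, z forward; pixel columns grow to the right and rows downward; lengths in mm; the calibration is good to about 2 mm. A picture is of the moment at which its call begins. There is no depth.
- r.sign_off(): hands the job in; it is judged then, once.
The state is a dict: "clock": time; "qpos": joint angles; "qvel": joint speeds; "joint_efforts": joint torques, N m; "eef_pos": TCP position; "tcp_rot": TCP orientation; "contact_force": force on the tool from outside, world axes, zero at the start; "wrist_torque": the same for the moment, N m; "opening": opening from 0.0 (shut) to 1.0 (fully open); "grasp_force": force on a finger pad.
Only numpy, scipy, OpenCV 4.12 (cv2) and the standard library are available. Lean on these libraries where they do the work, as an engineer would, in place of code of your own. Each camera call takes 0.05 s, during which the arm holds its last target. There are 200 camera calls.

## Task

Slide the loose wooden stick into the mouth of the stamping jig and push it gently until you feel it meet the stop hidden inside, without shifting the stop. Then press the red stamp knob all the way down onto the stick, hold it down for two full seconds so the ink takes, and let it spring back up. Leave the stick fully home in the jig, and leave the wooden cube, the try square and the screwdriver where they are.

Things in the scene. Friction and masses are not known exactly. Their poses are not given: they have to be found in the camera images.
- stick: Loose straight pine stick with a pencilled word on it, 104 mm long, 13.4 mm wide, 23.2 mm high, about 30 g, alone on the bench to the robot's left, on a narrow long face (two more lie in a tray at the back: not these). Origin at the centre of its underside; y along its length (ends at y = +52 and -52 mm), x across its width, z up. Either end may go in first.
- stick_mid (a point): Centre of the wooden stick: about at mid-height, 11.5 mm above its underside, 52 mm from either end; axes as the stick's.
- jig: Stamping jig, fixed to the bench: plywood base 100 x 90 x 12 mm, on it a beech channel under an aluminium roof plate (its top 52.5 mm up) with a red stamp knob. Origin at the centre of the base's underside, on the bench; x points the way the stick is pushed in, z up. The channel runs along x at y = 0, closed but for its mouth at x = -50 mm, which faces left and somewhat to the robot.
- jig_mouth (a point): Middle of the channel's floor at its mouth, 20 mm above the bench; axes as the jig's. Channel 16.6 mm wide, 26.5 mm high: the stick goes in level, standing as it does on the bench. The first 13 mm flare slightly to the sides and up. A tongue 10 mm wide, level with the floor, reaches 33 mm out before the mouth to carry the stick; fingers can straddle it.
- stop_face (a point): Centre of the end stop's face inside the channel, 31.5 mm above the bench; axes as the jig's. A 12 mm rubber pad on a steel rod that comes out behind the jig with a brass knob. Set differently each time, 50 to 62 mm in from the mouth, so 42 to 54 mm of a stick that is home stick out. Its thumbscrew holds against about 45 N; a harder push shifts it.
- stamp_top (a point): Middle of the top of the red mushroom knob of the stamp, 36 mm across, over the channel 40 mm in from the mouth; 88 mm above the bench when up.
- stamp (a joint): Travel of the red stamp knob, in m: 0 up, growing as it is pressed straight down. It is spring-returned: it starts to move at about 2.5 N and takes about 6 N at 9 mm, where its 12 mm foot meets the top of a stick in the channel; with no stick below it goes to 11 mm.
- cube: Loose pine cube of about 50 mm with a burnt figure on top, beyond the stick; a bystander. Origin at the centre of its underside.
- square: Loose try square (wooden stock, steel blade), 105 x 167 x 22 mm, lying at the front edge of the bench; a bystander. Origin at the centre of its underside.
- driver: Loose screwdriver with a red handle, 198 mm long, lying at the front right of the bench; a bystander. Origin at the centre of its underside.
Mind the look-alikes: they are no part of the job. Of the things shaped like the stick, the pine one is meant.

How it is judged (in metres and radians):
On the way, in this order (a step that is already met when the one before it is completed fails the run):
1. the stick is in the channel, home against the stop (within 2 mm) (x of stick_mid in the frame of stop_face between -0.054 and -0.049 m and y of stick_mid in the frame of stop_face between -0.004 and 0.004 m and z of stick_mid in the frame of stop_face between -0.004 and 0.004 m and angle between the y axis of stick and the x axis of stop_face, either way round below 0.06 rad), for 0.2 s.
2. with the stick home, the stamp knob is held down on it for two seconds (all of step 1 and value of joint stamp above 0.0075 m and contact force between stamp and stick above 1 N), for 1.9 s.
At the end, for the whole second after the job is handed in: The stick lies at rest in the channel, its inner end within 2 mm of the stop face, within 4 mm of the channel's centre line and height and within 0.06 rad of its direction; the stamp knob is back up (less than 1.5 mm down) (all of step 1 and value of joint stamp below 0.0015 m and linear speed of stick below 0.02 m/s); the robot touches nothing.
It fails at once if the end stop is shifted by more than 3 mm (distance of stop_face from where it was at the start of the episode above 0.003 m).
It fails at once if the cube, the try square or the screwdriver is moved by more than 30 mm (distance of any of cube, square, driver from where it was at the start of the episode above 0.03 m).
It also fails if it takes over 61 s, if anything falls off the work surface, if the arm or the gripper's body presses on something with over 40 N, if the wrist force passes 120 N, or if a joint passes its speed limit or range.

## Working session

There is one attempt and no reset: what is moved stays moved. The work goes in short steps, Python scripts to look and compute and a tool call to move; the robot and the scene stay as the last step left them, time stands still between calls to the robot, and variables do not carry over. Pictures are saved under pics/ and viewed, at most 10 in all, crops included, and the job is handed in when it is done.

Besides the shell and the picture viewer there is one more tool, called in YAML: its name, and indented under it one key for each argument. play_rows: Moves the arm, as the interface text tells. Its arguments: {"type":"object","properties":{"dp":{"type":"array"},"rot":{"type":"array"},"fingers":{"type":"number"},"grip_force":{"type":"number"}},"required":["dp","rot"]}

```bash
mkdir -p pics; cat > h.py <<'E'
import numpy as np,cv2
from rig import telemetry,optics,r
from scipy.spatial.transform import Rotation as Ro
def snap(n,f):
    g=optics.grab_frame(n); cv2.imwrite(f,cv2.cvtColor(g["color"],cv2.COLOR_RGB2BGR)); return g
def ray(g,uv,z):
    p=cv2.undistortPoints(np.array([[uv]],float),np.array(g["mtx"]),np.array(g["D"]))[0,0]
    R=np.array(g["R"]);t=np.array(g["t"]).ravel(); d=R.T@np.r_[p,1]; c=-R.T@t
    return c+d*(z-c[2])/d[2]
def proj(g,X):
    return cv2.projectPoints(np.array(X,float).reshape(-1,3),cv2.Rodrigues(np.array(g["R"]))[0],np.array(g["t"],float),np.array(g["mtx"]),np.array(g["D"]))[0].reshape(-1,2)
E
python3 - <<'E'
from h import *
import pickle
G={n:snap(n,f"pics/{n}0.png") for n in("scene","top")}
pickle.dump(G,open("g0.pkl","wb"))
for n in G: print(n,-np.array(G[n]["R"]).T@np.array(G[n]["t"]).ravel())
print(telemetry.sense())
E
```

```text
scene [179.58123839 536.79709167 839.46512937]
top [419.29404261  -7.61618321 962.17418386]
{'clock': 0.1, 'qpos': array([-1.32437387e+00,  3.53579173e-01,  1.63402172e+00,  4.99935990e-06,
        1.15520754e+00, -2.39874892e-03]), 'qvel': array([-0.00123206, -0.0009649 , -0.0010134 ,  0.00094313, -0.00013617,
        0.0003921 ]), 'joint_efforts': array([-5.46566716e-04, -6.06356478e+01, -3.42819965e+01,  1.35891571e-05,
        4.13124319e-03, -5.76575886e-06]), 'eef_pos': array([ 153.81643203, -605.35648532,  230.65286003]), 'tcp_rot': array([-3.14037689e+00, -7.48768058e-06,  2.48819178e-01]), 'contact_force': array([-0.5695554 ,  1.33098154, -0.73668585]), 'wrist_torque': array([0.02566281, 0.07109736, 0.03321761]), 'grasp_force': 0.0, 'opening': 1.0003831465478377}
```

View pics/scene0.png

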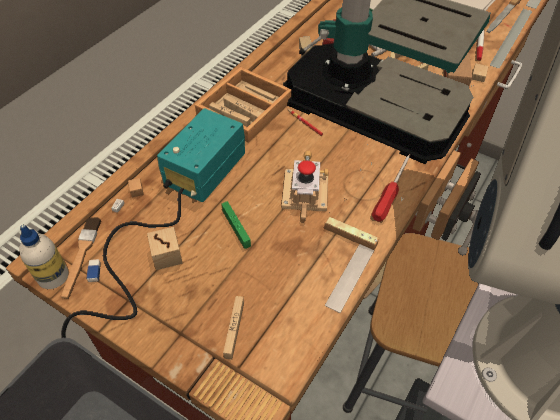

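View pics/top0.png

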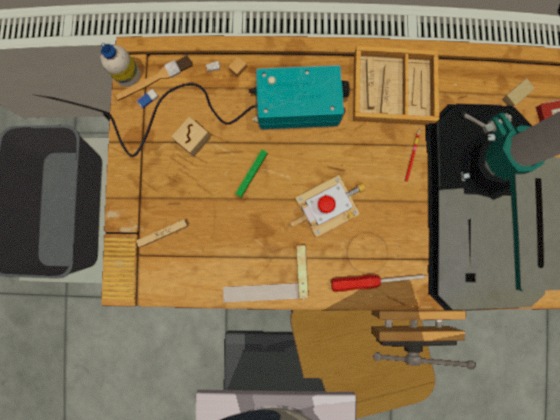

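The top view shows the jig at (328,206) with its mouth towards lower left and its tongue at (297,222). The stick-shaped things are:
- pine stick with a word on it: top (162,233), scene (233,327)
- green bar: top (252,174)
- two sticks in the tray: top (370-415,85)

The lettered pine stick lying alone on the left fits the description. I'll confirm it in one enlarged crop.

```bash
python3 - <<'E'
import cv2,numpy as np
t=cv2.imread("pics/top0.png");s=cv2.imread("pics/scene0.png")
f=lambda im,x,y,w,h:cv2.resize(im[y:y+h,x:x+w],(400,300),interpolation=cv2.INTER_CUBIC)
cv2.imwrite("pics/crop1.png",np.vstack([np.hstack([f(t,125,208,80,60),f(s,195,290,80,60)]),np.hstack([f(t,285,172,80,60),f(s,260,145,100,75)])]))
E
```

```text
(no output)
```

View pics/crop1.png

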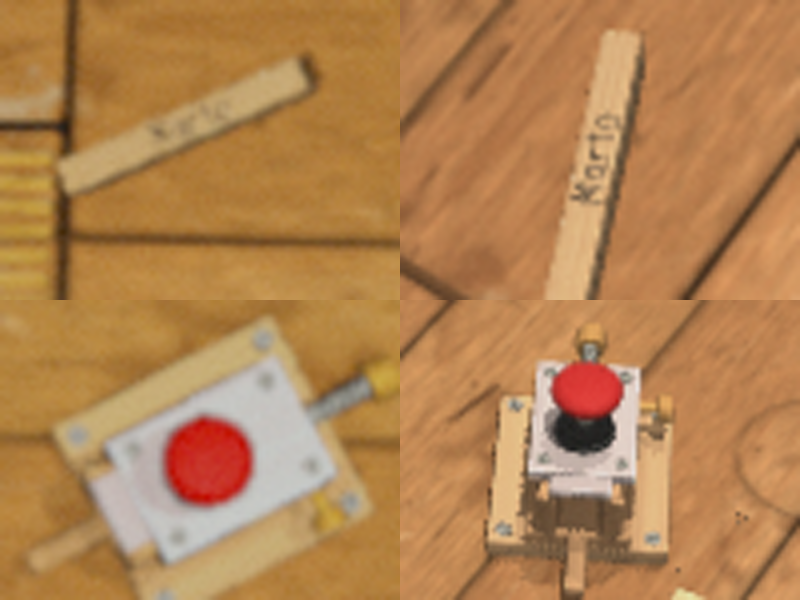

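```bash
cat > fit.py <<'E'
from h import *
from scipy.optimize import least_squares
def fit(obs,x0):
    # obs: list (g, local pts, pix); pose x,y,yaw
    def res(p):
        Rz=Ro.from_euler('z',p[2]).as_matrix()
        return np.concatenate([(proj(g,np.array(L)@Rz.T+[p[0],p[1],0])-np.array(P)).ravel() for g,L,P in obs])
    s=least_squares(res,x0,loss='soft_l1',x_scale=[10,10,.1]); return s.x,res(s.x).reshape(-1,2).round(1)
E
python3 - <<'E'
from fit import *
import pickle
G=pickle.load(open("g0.pkl","rb"));T,S=G["top"],G["scene"]
kn=ray(T,(326.8,204.2),88);print("knob",kn)
J=[(-50,45,12),(50,45,12),(50,-45,12),(-83,0,20),(-10,0,88)]
x,e=fit([(T,J,[(295.6,198.4),(338,175.6),(359.4,211),(291.5,225),(326.8,204.2)])],[kn[0],kn[1],-1.2]);print("jigT",x,e.tolist())
JS=[(-50,45,12),(50,45,12),(-50,-45,12),(-83,0,20),(-10,0,88)]
x,e=fit([(S,JS,[(282.5,206.3),(286.3,169.5),(326.3,207),(303.3,218.3),(306.8,166)])],x);print("jigS",x,e.tolist())
# stick: y axis toward right end
K=[(6.7,-52,23.2),(-6.7,-52,23.2),(6.7,52,23.2),(-6.7,52,23.2)]
c=ray(T,(162,233),23)
P=[(139.4,246.6),(136.6,240),(186.6,225.2),(184.4,219.4)]
x,e=fit([(T,K,P)],[c[0],c[1],-2.7]);print("stT",x,e.tolist(),c, "len", np.linalg.norm(ray(T,P[0],23)-ray(T,P[2],23)))
print("proj stick in scene",proj(S,np.array(K)@Ro.from_euler('z',x[2]).as_matrix().T+[x[0],x[1],0]).tolist())
E
```

```text
knob [517.95549228 -90.79243327  88.        ]
jigT [523.8118827  -99.63073946  -1.04614963] [[-1.0, -0.2], [0.0, -1.6], [1.1, 2.0], [-0.2, 0.7], [0.1, -0.5]]
jigS [523.73816106 -95.94492327  -1.08102163] [[-0.9, -0.4], [-0.8, -0.7], [1.0, 2.0], [0.3, -0.1], [0.3, 0.0]]
stT [464.55322802 227.253158    -2.71306788] [[-0.3, -0.1], [-0.1, 0.3], [0.4, 0.1], [0.0, -0.3]] [464.22025766 226.62048211  23.        ] len 102.77147231364015
proj stick in scene [[233.07774074043292, 352.3428958460852], [224.82563026134818, 351.18872939472993], [245.18770249513193, 295.51853297254445], [237.49535439869427, 294.51198232106185]]
```

```bash
cat > plan.py <<'E'
from h import *
def plan(target,yaw,n,start=None):
    s=telemetry.sense(); p=np.array(s["eef_pos"]); Rm=Ro.from_euler('xyz',s["tcp_rot"]) 
    Rt=Ro.from_euler('xyz',[np.pi,0,yaw]); rv=(Rm.inv()*Rt).as_rotvec()
    print("dist",np.linalg.norm(target-p),"rotdeg",np.degrees(rv).round(1))
    for k in range(n):
        R0=Rm*Ro.from_rotvec(rv*k/n)
        print("leg",k,"dp",(R0.inv().apply((target-p)/n)/40).round(3),"rot",(np.degrees(rv/n)/6).round(3))
E
python3 -c "
from plan import *
plan(np.array([450.4,258.2,150]),2.0,5)"
```

```text
dist 916.6223322400529 rotdeg [-1.000e-01 -1.000e-01 -1.003e+02]
leg 0 dp [ 2.501 -3.819  0.408] rot [-2.000e-03 -2.000e-03 -3.345e+00]
leg 1 dp [ 3.659 -2.729  0.407] rot [-2.000e-03 -2.000e-03 -3.345e+00]
leg 2 dp [ 4.374 -1.308  0.405] rot [-2.000e-03 -2.000e-03 -3.345e+00]
leg 3 dp [4.557 0.272 0.404] rot [-2.000e-03 -2.000e-03 -3.345e+00]
leg 4 dp [4.187 1.819 0.404] rot [-2.000e-03 -2.000e-03 -3.345e+00]
```

play_rows:
  dp:
    - [0.5, -0.76, 0.08]
    - [1.0, -1.53, 0.16]
    - [1.5, -2.29, 0.24]
    - [2.0, -3.06, 0.32]
    - [2.5, -3.82, 0.4]
  rot:
    - [0, 0, -0.67]
    - [0, 0, -1.34]
    - [0, 0, -2.01]
    - [0, 0, -2.68]
    - [0, 0, -3.35]
  fingers: 0.5
  grip_force: 40

```text
clock: 0.52
eef_pos: [213.2, -431.1, 214.7]
tcp_rot: [-3.141, -0.0, 0.603]
contact_force: [0.9, -0.0, 0.5]
opening: 0.501
grasp_force: 0.0
```

play_rows:
  dp:
    - [0.73, -0.55, 0.08]
    - [1.46, -1.09, 0.16]
    - [2.2, -1.64, 0.24]
    - [2.93, -2.18, 0.32]
    - [3.66, -2.73, 0.4]
  rot:
    - [0, 0, -0.67]
    - [0, 0, -1.34]
    - [0, 0, -2.01]
    - [0, 0, -2.68]
    - [0, 0, -3.35]

```text
clock: 0.93
eef_pos: [272.4, -258.6, 199.1]
tcp_rot: [3.142, -0.0, 0.953]
contact_force: [1.3, -0.5, -0.9]
opening: 0.498
grasp_force: 0.0
```

play_rows:
  dp:
    - [0.87, -0.26, 0.08]
    - [1.75, -0.52, 0.16]
    - [2.62, -0.78, 0.24]
    - [3.5, -1.05, 0.32]
    - [4.37, -1.31, 0.4]
  rot:
    - [0, 0, -0.67]
    - [0, 0, -1.34]
    - [0, 0, -2.01]
    - [0, 0, -2.68]
    - [0, 0, -3.35]

```text
clock: 1.35
eef_pos: [331.4, -85.8, 183.2]
tcp_rot: [3.141, -0.0, 1.304]
contact_force: [1.3, -0.3, -0.3]
opening: 0.502
grasp_force: 0.0
```

play_rows:
  dp:
    - [0.91, 0.05, 0.08]
    - [1.82, 0.11, 0.16]
    - [2.73, 0.16, 0.24]
    - [3.65, 0.22, 0.32]
    - [4.56, 0.27, 0.4]
  rot:
    - [0, 0, -0.67]
    - [0, 0, -1.34]
    - [0, 0, -2.01]
    - [0, 0, -2.68]
    - [0, 0, -3.35]

```text
clock: 1.77
eef_pos: [390.5, 87.4, 167.1]
tcp_rot: [3.141, 0.0, 1.656]
contact_force: [2.0, -1.6, -0.5]
opening: 0.499
grasp_force: 0.0
```

```bash
python3 -c "
from plan import *
plan(np.array([450.4,258.2,100]),2.0,1)"
```

```text
dist 193.07660535925092 rotdeg [  0.    0.  -19.7]
leg 0 dp [4.128 1.856 1.679] rot [ 2.000e-03  1.000e-03 -3.285e+00]
```

play_rows:
  dp:
    - [0.83, 0.37, 0.34]
    - [1.65, 0.74, 0.67]
    - [2.48, 1.11, 1.01]
    - [3.3, 1.48, 1.34]
    - [4.13, 1.86, 1.68]
  rot:
    - [0, 0, -0.66]
    - [0, 0, -1.31]
    - [0, 0, -1.97]
    - [0, 0, -2.63]
    - [0, 0, -3.28]

```text
clock: 2.18
eef_pos: [451.1, 257.9, 99.1]
tcp_rot: [-3.141, 0.0, 2.0]
contact_force: [1.6, -0.3, -0.3]
opening: 0.495
grasp_force: 0.0
```

```bash
python3 - <<'E'
from plan import *
T=snap("top","pics/t1.png");S=snap("scene","pics/s1.png")
f=lambda im,x,y,w,h:cv2.resize(cv2.imread(im)[y:y+h,x:x+w],(400,400),interpolation=cv2.INTER_CUBIC)
cv2.imwrite("pics/c2.png",np.hstack([f("pics/t1.png",115,185,100,100),f("pics/s1.png",170,230,130,130)]))
plan(np.array([450.4,258.2,40]),2.0,1)
E
```

```text
dist 58.098887061698505 rotdeg [-0. -0.  0.]
leg 0 dp [-0.023 -0.059  1.451] rot [-0.001 -0.006  0.008]
```

View pics/c2.png

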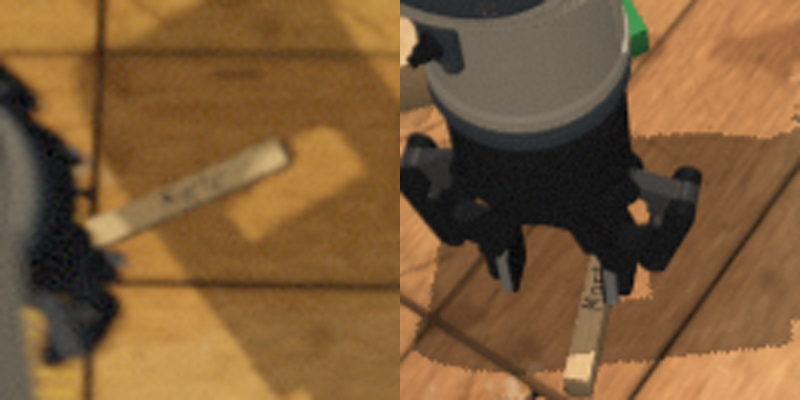

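The crops show the stick's outer end under the gripper, with the open fingers straddling its line (left crop about (90,235), right crop about (575,300)). Going down.

play_rows:
  dp:
    - [0, -0.02, 0.6]
    - [0, -0.02, 1.2]
    - [0, -0.02, 1.75]
    - [0, -0.02, 2.2]
    - [0, -0.02, 2.37]
  rot:
    - [0, 0, 0]
    - [0, 0, 0]
    - [0, 0, 0]
    - [0, 0, 0]
    - [0, 0, 0]

```text
clock: 2.7
eef_pos: [448.8, 254.4, 3.1]
tcp_rot: [-3.138, 0.0, 1.995]
contact_force: [-0.5, -0.1, 0.9]
opening: 0.501
grasp_force: 0.0
```

play_rows:
  dp:
    - [0, 0, 0]
    - [0, 0, 0]
    - [0, 0, 0]
    - [0, 0, 0]
    - [0, 0, 0]
  rot:
    - [0, 0, 0]
    - [0, 0, 0]
    - [0, 0, 0]
    - [0, 0, 0]
    - [0, 0, 0]
  fingers: 0
  grip_force: 40

```text
clock: 3.12
eef_pos: [451.1, 256.0, 6.3]
tcp_rot: [3.14, -0.0, 1.995]
contact_force: [0.1, -0.0, -0.8]
opening: 0.146
grasp_force: 42.9
```

play_rows:
  dp:
    - [0, 0, 0]
    - [0, 0, 0]
    - [0, 0, 0]
    - [0, 0, 0]
    - [0, 0, 0]
  rot:
    - [0, 0, 0]
    - [0, 0, 0]
    - [0, 0, 0]
    - [0, 0, 0]
    - [0, 0, 0]

```text
clock: 3.53
eef_pos: [451.0, 256.0, 6.1]
tcp_rot: [3.14, -0.0, 1.996]
contact_force: [-1.8, 0.1, 7.6]
opening: 0.145
grasp_force: 44.0
```

play_rows:
  dp:
    - [0, 0, -0.1]
    - [0, 0, -0.4]
    - [0, 0, -0.8]
    - [0, 0, -1.2]
    - [0, 0, -1.5]
  rot:
    - [0, 0, 0]
    - [0, 0, 0]
    - [0, 0, 0]
    - [0, 0, 0]
    - [0, 0, 0]

```text
clock: 3.95
eef_pos: [450.7, 255.9, 67.2]
tcp_rot: [3.141, -0.0, 1.996]
contact_force: [0.9, 0.3, -0.3]
opening: 0.144
grasp_force: 42.9
```

```bash
python3 -c "
from plan import *
plan(np.array([438.8,54.1,60]),2.08,1)"
```

```text
dist 202.2848740960353 rotdeg [ 0.1 -0.  -4.8]
leg 0 dp [-4.474 -2.35   0.178] rot [ 0.01  -0.001 -0.807]
```

play_rows:
  dp:
    - [-0.5, -0.26, 0.02]
    - [-1.1, -0.58, 0.04]
    - [-1.8, -0.95, 0.07]
    - [-2.4, -1.26, 0.1]
    - [-3.0, -1.58, 0.12]
  rot:
    - [0, 0, -0.16]
    - [0, 0, -0.32]
    - [0, 0, -0.48]
    - [0, 0, -0.64]
    - [0, 0, -0.8]

```text
clock: 4.37
eef_pos: [442.1, 119.2, 61.3]
tcp_rot: [3.141, 0.0, 2.08]
contact_force: [0.3, 0.1, -0.1]
opening: 0.146
grasp_force: 42.9
```

```bash
python3 -c "
from plan import *
plan(np.array([438.8,54.1,40]),2.08,1)"
```

```text
dist 68.57428085124992 rotdeg [0. 0. 0.]
leg 0 dp [-1.38  -0.866  0.533] rot [0.006 0.002 0.004]
```

play_rows:
  dp:
    - [-0.35, -0.22, 0.13]
    - [-0.7, -0.44, 0.27]
    - [-1.05, -0.66, 0.4]
    - [-1.38, -0.87, 0.53]
    - [-1.38, -0.87, 0.53]
  rot:
    - [0, 0, 0]
    - [0, 0, 0]
    - [0, 0, 0]
    - [0, 0, 0]
    - [0, 0, 0]

```text
clock: 4.78
eef_pos: [437.9, 53.3, 39.3]
tcp_rot: [-3.14, -0.0, 2.078]
contact_force: [-0.8, -0.2, -0.4]
opening: 0.145
grasp_force: 42.9
```

```bash
python3 - <<'E'
from plan import *
import pickle
T=snap("top","pics/t2.png");S=snap("scene","pics/s2.png")
pickle.dump((T,S),open("g2.pkl","wb"))
f=lambda im,x,y,w,h:cv2.resize(cv2.imread(im)[y:y+h,x:x+w],(w*5,h*5),interpolation=cv2.INTER_CUBIC)
cv2.imwrite("pics/c3.png",np.hstack([f("pics/t2.png",250,160,80,110),np.zeros((550,1,3),np.uint8)]+[f("pics/s2.png",265,140,70,110)]))
print(telemetry.sense())
E
```

```text
{'clock': 4.8833, 'qpos': array([ 1.21186838e-01,  3.76706198e-01,  2.15939354e+00,  2.22064846e-04,
        6.05247876e-01, -3.85914422e-01]), 'qvel': array([ 0.0227514 , -0.00190721, -0.01047062,  0.00295104, -0.00490837,
        0.00485122]), 'joint_efforts': array([-1.00710612e+00, -4.63360155e+01, -1.81509572e+01, -7.34792626e-02,
        1.96484191e-02, -1.34880692e-01]), 'eef_pos': array([438.87403133,  55.00236297,  39.84514435]), 'tcp_rot': array([ 3.14131807e+00, -2.48670996e-05,  2.07771499e+00]), 'contact_force': array([0.36745108, 0.58191742, 0.10834222]), 'wrist_torque': array([-0.0372755 ,  0.03586679,  0.00783594]), 'grasp_force': 42.934332489967346, 'opening': 0.14605667254182256}
```

View pics/c3.png

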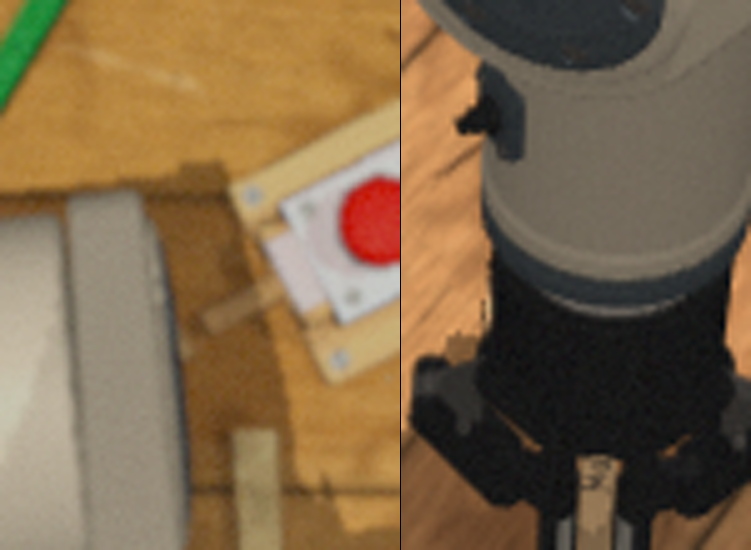

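```bash
python3 - <<'E'
from fit import *
import pickle
G=pickle.load(open("g0.pkl","rb"));T,S=G["top"],G["scene"]
o=np.array([285,172.]);pk=lambda q:[tuple(o+np.array([x-2,y-302])/5) for x,y in q]
W=lambda q,z:np.array([ray(T,p,z)[:2] for p in q])
bs=W(pk([(263,340),(78,436),(165,597),(350,500)]),13)   # back-left, front-left, front-right, back-right
ps=W(pk([(267,381),(135,450),(178,537),(312,465)]),53)
bc=W([(338,175.6),(295.8,198),(317,236.4),(359.4,211)],12)
for n,q in(("base screws",bs),("plate screws",ps),("base corners",bc)):
    e=[np.linalg.norm(q[i]-q[(i+1)%4]).round(1) for i in range(4)]
    d1=q[0]-q[1];d2=q[3]-q[2];d3=q[0]-q[3];d4=q[1]-q[2]
    a=[np.degrees(np.arctan2(d[1],d[0])).round(1) for d in(d1,d2)]+[(np.degrees(np.arctan2(d[1],d[0]))-90).round(1) for d in(d3,d4)]
    print(n,"centre",q.mean(0).round(1),"edges",e,"yaw",a)
print("tip",ray(T,(291.6,225.4),20),ray(S,(303.3,218.3),20))
# red knob centroid
for n,g in G.items():
    c=cv2.cvtColor(np.array(g["color"]),cv2.COLOR_RGB2HSV)
    m=cv2.inRange(c,(0,170,110),(8,255,255))|cv2.inRange(c,(172,170,110),(180,255,255))
    N,l,st,ce=cv2.connectedComponentsWithStats(m)
    for i in range(1,N):
        if st[i,4]>100: print(n,st[i],ce[i],ray(g,ce[i],84).round(1))
E
```

```text
base screws centre [524.5 -99.2] edges [np.float64(83.6), np.float64(72.6), np.float64(83.4), np.float64(72.7)] yaw [np.float64(-61.7), np.float64(-61.8), np.float64(-61.4), np.float64(-61.2)]
plate screws centre [523.8 -98.8] edges [np.float64(57.2), np.float64(36.9), np.float64(58.3), np.float64(36.4)] yaw [np.float64(-61.6), np.float64(-61.1), np.float64(-61.7), np.float64(-63.4)]
base corners centre [524.7 -99.7] edges [np.float64(96.0), np.float64(87.0), np.float64(98.8), np.float64(82.6)] yaw [np.float64(-61.2), np.float64(-58.6), np.float64(-58.8), np.float64(-60.6)]
tip [482.87830649 -28.28482408  20.        ] [484.95654961 -22.17840943  20.        ]
scene [298 161  17  13 178] [306.3988764  167.12921348] [520.5 -87.3  84. ]
scene [372 182  25  38 465] [385.22795699 200.70107527] [357.5 -94.2  84. ]
top [541 102  19  17 169] [548.74556213 108.0887574 ] [ 715.6 -532.3   84. ]
top [318 196  17  17 221] [326.15837104 203.88687783] [519. -90.  84.]
top [331 275  50  17 626] [355.34025559 282.55111821] [ 375.8 -144.    84. ]
```

```bash
cat > ov.py <<'E'
from h import *
import pickle
yaw=-1.073; Rz=Ro.from_euler('z',yaw).as_matrix()
C=np.array([524.3,-99.1,0])
def box(x0,x1,y0,y1,z): return [(x0,y0,z),(x1,y0,z),(x1,y1,z),(x0,y1,z)]
def draw(img,g,polys,x,y,w,h,k):
    im=cv2.resize(img[y:y+h,x:x+w],(w*k,h*k),interpolation=cv2.INTER_CUBIC)
    for P in polys:
        p=(proj(g,P)-[x,y]+.5)*k-.5
        cv2.polylines(im,[np.round(p*8).astype(np.int32)],True,(255,255,0),1,cv2.LINE_AA,3)
    return im
def jig(L): return np.array(L,float)@Rz.T+C
E
python3 - <<'E'
from ov import *
T,S=pickle.load(open("g2.pkl","rb")); G=pickle.load(open("g0.pkl","rb"))
p=np.array([438.87,55.0,39.85]);yw=2.0777
a=yw-np.pi; Rs=Ro.from_euler('z',a).as_matrix()
st=[np.array(box(31.8-52,31.8+52,-6.7,6.7,z),float)@Rs.T+p*[1,1,0]+[0,0,p[2]-6.1] for z in(0,23.2)]
J=[jig(L) for L in(box(-50,50,-45,45,12),box(-83,-50,-5,5,20),[(-10+18*np.cos(t),18*np.sin(t),84) for t in np.linspace(0,6.1,24)])]
a1=draw(cv2.imread("pics/s2.png"),S,st,275,215,60,55,6)
a2=draw(cv2.imread("pics/scene0.png"),G["scene"],J,275,150,60,75,6)
h=max(a1.shape[0],a2.shape[0]); a1=cv2.copyMakeBorder(a1,0,h-a1.shape[0],0,0,cv2.BORDER_CONSTANT)
cv2.imwrite("pics/o1.png",np.hstack([a1,a2]))
E
```

```text
(no output)
```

View pics/o1.png

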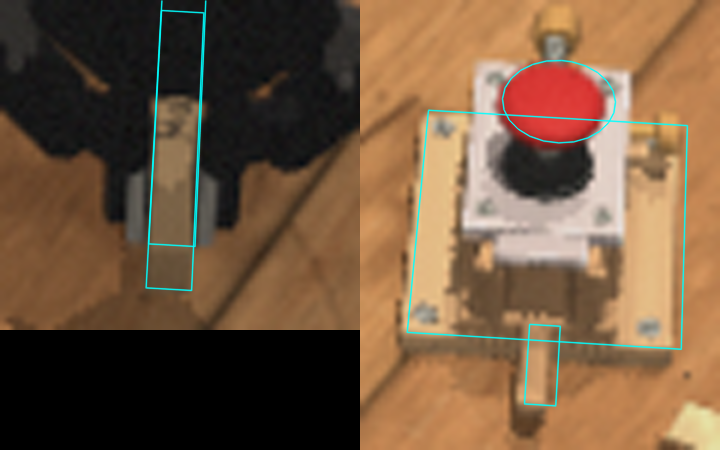

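```bash
cat > jg.py <<'E'
from plan import *
yaw=-1.073;C=np.array([525.4,-98.5,0]);d=np.array([np.cos(yaw),np.sin(yaw),0]);n=np.array([-np.sin(yaw),np.cos(yaw),0])
def go(s,lat=0,z=27.5): plan(C+s*d+lat*n+[0,0,z],np.pi+yaw,1)
def where():
    q=telemetry.sense();p=q["eef_pos"]-C;f=q["contact_force"]
    print("s %.1f lat %.1f z %.1f"%(p@d,p@n,p[2]),"F s,lat,z",(f@d).round(1),(f@n).round(1),f[2].round(1),"rot",q["tcp_rot"].round(4),"tq",q["wrist_torque"].round(2),"t",q["clock"])
E
python3 -c "
from jg import *
where();go(-150)"
```

```text
s -176.2 lat -2.7 z 39.8 F s,lat,z -0.3 0.6 0.1 rot [ 3.1413 -0.      2.0777] tq [-0.04  0.04  0.01] t 4.8833
dist 29.08041021121695 rotdeg [ 0.  -0.   0.5]
leg 0 dp [-0.655  0.062  0.309] rot [ 0.003 -0.     0.087]
```

play_rows:
  dp:
    - [-0.2, 0.03, 0.05]
    - [-0.4, 0.06, 0.12]
    - [-0.65, 0.06, 0.2]
    - [-0.65, 0.06, 0.3]
    - [-0.65, 0.06, 0.3]
  rot:
    - [0, 0, 0.04]
    - [0, 0, 0.09]
    - [0, 0, 0.09]
    - [0, 0, 0.09]
    - [0, 0, 0.09]

```text
clock: 5.3
eef_pos: [453.5, 33.3, 26.5]
tcp_rot: [-3.141, -0.0, 2.069]
contact_force: [-0.5, 0.8, -0.4]
opening: 0.14
grasp_force: 42.9
```

```bash
python3 -c "
from jg import *
where();go(-130)
snap('scene','pics/s3.png');snap('top','pics/t3.png')
f=lambda im,x,y,w,h:cv2.resize(cv2.imread(im)[y:y+h,x:x+w],(w*5,h*5),interpolation=cv2.INTER_CUBIC)
cv2.imwrite('pics/c4.png',np.hstack([f('pics/t3.png',260,165,80,100),f('pics/s3.png',265,150,70,100)]))
where()
"
```

```text
s -150.1 lat -0.2 z 26.5 F s,lat,z -0.9 -0.1 -0.4 rot [-3.1408e+00 -4.0000e-04  2.0691e+00] tq [-0.04  0.02 -0.02] t 5.3
dist 20.127259106519062 rotdeg [-0. -0.  0.]
leg 0 dp [-0.503  0.005 -0.024] rot [-0.007 -0.004  0.005]
s -150.6 lat -0.5 z 26.9 F s,lat,z -0.4 -0.6 -0.7 rot [-3.1406e+00 -5.0000e-04  2.0695e+00] tq [ 0.    0.05 -0.02] t 5.4
```

View pics/c4.png

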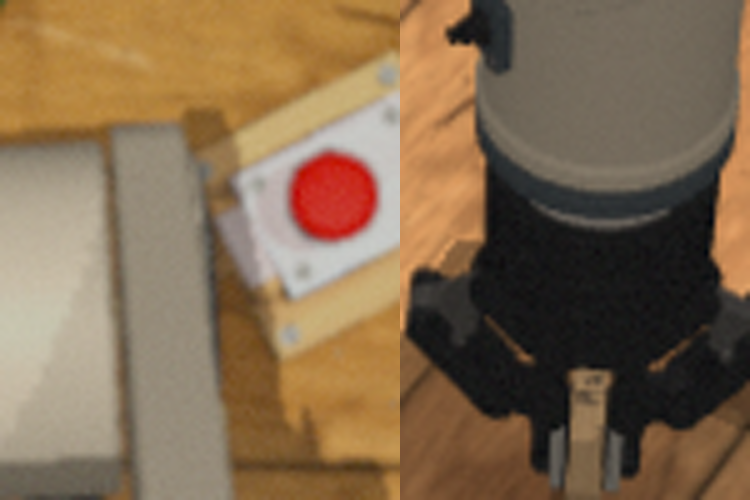

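The gripper hides the mouth in both views, so I'll feed the stick in by feel.

play_rows:
  dp:
    - [-0.12, 0.01, -0.02]
    - [-0.24, 0.01, -0.02]
    - [-0.36, 0.01, -0.02]
    - [-0.48, 0.01, -0.02]
    - [-0.6, 0.01, -0.02]
  rot:
    - [0, 0, 0]
    - [0, 0, 0]
    - [0, 0, 0]
    - [0, 0, 0]
    - [0, 0, 0]

```text
clock: 5.82
eef_pos: [465.7, 12.2, 28.2]
tcp_rot: [3.141, 0.0, 2.07]
contact_force: [-0.1, 0.0, 0.0]
opening: 0.146
grasp_force: 42.9
```

```bash
python3 -c "
from jg import *
where()"
```

```text
s -125.8 lat 0.5 z 28.2 F s,lat,z -0.1 -0.1 0.0 rot [3.1413e+00 1.0000e-04 2.0698e+00] tq [-0.02  0.03 -0.05] t 5.8167
```

No force, so it's clear so far. On through the flare.

play_rows:
  dp:
    - [-0.08, 0, 0]
    - [-0.16, 0, 0]
    - [-0.24, 0, 0]
    - [-0.32, 0, 0]
    - [-0.4, 0, 0]
  rot:
    - [0, 0, 0]
    - [0, 0, 0]
    - [0, 0, 0]
    - [0, 0, 0]
    - [0, 0, 0]

```text
clock: 6.23
eef_pos: [473.1, -1.5, 28.1]
tcp_rot: [-3.142, -0.0, 2.07]
contact_force: [0.2, -1.0, 0.4]
opening: 0.144
grasp_force: 42.9
```

```bash
python3 -c "
from jg import *
where()"
```

```text
s -110.2 lat 0.3 z 28.1 F s,lat,z 1.0 -0.3 0.4 rot [-3.1415e+00 -1.0000e-04  2.0699e+00] tq [ 0.   -0.03 -0.01] t 6.2333
```

play_rows:
  dp:
    - [-0.08, 0, 0]
    - [-0.16, 0, 0]
    - [-0.24, 0, 0]
    - [-0.32, 0, 0]
    - [-0.4, 0, 0]
  rot:
    - [0, 0, 0]
    - [0, 0, 0]
    - [0, 0, 0]
    - [0, 0, 0]
    - [0, 0, 0]

```text
clock: 6.65
eef_pos: [480.8, -15.6, 28.1]
tcp_rot: [-3.142, -0.0, 2.07]
contact_force: [0.0, 0.5, -0.2]
opening: 0.143
grasp_force: 42.9
```

```bash
python3 -c "
from jg import *
where()"
```

```text
s -94.1 lat 0.4 z 28.1 F s,lat,z -0.4 0.3 -0.2 rot [-3.1415e+00 -1.0000e-04  2.0699e+00] tq [-0.05  0.06  0.02] t 6.65
```

play_rows:
  dp:
    - [-0.03, 0, 0.015]
    - [-0.06, 0, 0.03]
    - [-0.09, 0, 0.03]
    - [-0.12, 0, 0.03]
    - [-0.15, 0, 0.03]
  rot:
    - [0, 0, 0]
    - [0, 0, 0]
    - [0, 0, 0]
    - [0, 0, 0]
    - [0, 0, 0]
  grip_force: 20

```text
clock: 7.07
eef_pos: [483.5, -20.6, 26.8]
tcp_rot: [-3.141, -0.0, 2.07]
contact_force: [-0.4, -0.7, 1.0]
opening: 0.142
grasp_force: 42.9
```

play_rows:
  dp:
    - [-0.02, 0, 0]
    - [-0.04, 0, 0]
    - [-0.06, 0, 0]
    - [-0.06, 0, 0]
    - [-0.06, 0, 0]
  rot:
    - [0, 0, 0]
    - [0, 0, 0]
    - [0, 0, 0]
    - [0, 0, 0]
    - [0, 0, 0]

```text
clock: 7.48
eef_pos: [484.7, -22.7, 26.9]
tcp_rot: [-3.142, -0.0, 2.07]
contact_force: [-0.4, -0.7, -0.4]
opening: 0.144
grasp_force: 42.9
```

```bash
python3 -c "
from jg import *
where()"
```

```text
s -86.0 lat 0.4 z 26.9 F s,lat,z 0.4 -0.6 -0.4 rot [-3.1416 -0.      2.0698] tq [-0.01  0.01  0.02] t 7.4833
```

play_rows:
  dp:
    - [-0.02, 0, 0]
    - [-0.03, 0, 0]
    - [-0.04, 0, 0]
    - [-0.05, 0, 0]
    - [-0.05, 0, 0]
  rot:
    - [0, 0, 0]
    - [0, 0, 0]
    - [0, 0, 0]
    - [0, 0, 0]
    - [0, 0, 0]
  fingers: 0
  grip_force: 22

```text
clock: 7.9
eef_pos: [485.7, -24.5, 26.9]
tcp_rot: [3.142, 0.0, 2.07]
contact_force: [-0.1, -0.2, -0.3]
opening: 0.14
grasp_force: 42.9
```

play_rows:
  dp:
    - [-0.01, 0, 0]
    - [-0.02, 0, 0]
    - [-0.03, 0, 0]
    - [-0.04, 0, 0]
    - [-0.04, 0, 0]
  rot:
    - [0, 0, 0]
    - [0, 0, 0]
    - [0, 0, 0]
    - [0, 0, 0]
    - [0, 0, 0]

```text
clock: 8.32
eef_pos: [486.5, -25.9, 26.9]
tcp_rot: [3.142, 0.0, 2.07]
contact_force: [-0.3, 0.9, -0.0]
opening: 0.144
grasp_force: 42.9
```

play_rows:
  dp:
    - [-0.01, 0, 0]
    - [-0.02, 0, 0]
    - [-0.03, 0, 0]
    - [-0.04, 0, 0]
    - [-0.05, 0, 0]
  rot:
    - [0, 0, 0]
    - [0, 0, 0]
    - [0, 0, 0]
    - [0, 0, 0]
    - [0, 0, 0]

```text
clock: 8.73
eef_pos: [487.4, -27.7, 26.9]
tcp_rot: [-3.142, -0.0, 2.07]
contact_force: [-0.1, -0.3, -0.0]
opening: 0.147
grasp_force: 42.9
```

play_rows:
  dp:
    - [-0.01, 0, 0]
    - [-0.02, 0, 0]
    - [-0.03, 0, 0]
    - [-0.04, 0, 0]
    - [-0.04, 0, 0]
  rot:
    - [0, 0, 0]
    - [0, 0, 0]
    - [0, 0, 0]
    - [0, 0, 0]
    - [0, 0, 0]

```text
clock: 9.15
eef_pos: [488.2, -29.1, 26.9]
tcp_rot: [3.142, 0.0, 2.07]
contact_force: [-0.9, -0.1, -0.5]
opening: 0.141
grasp_force: 42.9
```

play_rows:
  dp:
    - [-0.01, 0, 0]
    - [-0.02, 0, 0]
    - [-0.03, 0, 0]
    - [-0.04, 0, 0]
    - [-0.04, 0, 0]
  rot:
    - [0, 0, 0]
    - [0, 0, 0]
    - [0, 0, 0]
    - [0, 0, 0]
    - [0, 0, 0]

```text
clock: 9.57
eef_pos: [488.9, -30.5, 26.9]
tcp_rot: [3.142, 0.0, 2.07]
contact_force: [-0.5, -0.8, 0.2]
opening: 0.141
grasp_force: 42.9
```

play_rows:
  dp:
    - [-0.01, 0, 0]
    - [-0.02, 0, 0]
    - [-0.03, 0, 0]
    - [-0.04, 0, 0]
    - [-0.04, 0, 0]
  rot:
    - [0, 0, 0]
    - [0, 0, 0]
    - [0, 0, 0]
    - [0, 0, 0]
    - [0, 0, 0]

```text
clock: 9.98
eef_pos: [489.2, -31.4, 26.8]
tcp_rot: [-3.141, -0.001, 2.07]
contact_force: [-1.2, 5.4, 0.5]
opening: 0.149
grasp_force: 43.1
```

play_rows:
  dp:
    - [-0.01, 0, 0]
    - [-0.02, 0, 0]
    - [-0.02, 0, 0]
    - [-0.02, 0, 0]
  rot:
    - [0, 0, 0]
    - [0, 0, 0]
    - [0, 0, 0]
    - [0, 0, 0]

```text
clock: 10.32
eef_pos: [489.1, -31.6, 26.7]
tcp_rot: [-3.141, -0.002, 2.07]
contact_force: [-2.4, 9.5, 1.6]
opening: 0.142
grasp_force: 43.3
```

```bash
python3 -c "
from jg import *
where()"
```

```text
s -76.2 lat 0.1 z 26.7 F s,lat,z -9.5 2.4 1.6 rot [-3.1406e+00 -2.0000e-03  2.0696e+00] tq [1.41 0.35 0.22] t 10.3167
```

play_rows:
  dp:
    - [-0.02, 0, 0.01]
    - [-0.02, 0, 0.01]
    - [-0.02, 0, 0.01]
  rot:
    - [0, 0, 0]
    - [0, 0, 0]
    - [0, 0, 0]

```text
clock: 10.57
eef_pos: [488.9, -31.7, 26.3]
tcp_rot: [-3.14, -0.003, 2.069]
contact_force: [-4.2, 13.3, 4.4]
opening: 0.143
grasp_force: 43.7
```

play_rows:
  dp:
    - [0, 0, 0]
    - [0, 0, 0]
    - [0, 0, 0]
    - [0, 0, 0]
    - [0, 0, 0]
  rot:
    - [0, 0, 0]
    - [0, 0, 0]
    - [0, 0, 0]
    - [0, 0, 0]
    - [0, 0, 0]
  fingers: 0.5

```text
clock: 10.98
eef_pos: [490.6, -33.5, 26.5]
tcp_rot: [3.141, 0.0, 2.07]
contact_force: [0.2, 0.2, -0.0]
opening: 0.497
grasp_force: 0.0
```

play_rows:
  dp:
    - [0, 0, -0.3]
    - [0, 0, -0.8]
    - [0, 0, -1.5]
    - [0, 0, -2.2]
    - [0, 0, -3.0]
  rot:
    - [0, 0, 0]
    - [0, 0, 0]
    - [0, 0, 0]
    - [0, 0, 0]
    - [0, 0, 0]

```text
clock: 11.4
eef_pos: [489.7, -33.4, 147.1]
tcp_rot: [-3.14, -0.001, 2.07]
contact_force: [0.2, -0.1, 0.3]
opening: 0.502
grasp_force: 0.0
```

play_rows:
  dp:
    - [0.9, 0, 0]
    - [1.8, 0, 0]
    - [2.7, 0, 0]
    - [3.5, 0, 0]
    - [3.5, 0, 0]
  rot:
    - [0, 0, 0]
    - [0, 0, 0]
    - [0, 0, 0]
    - [0, 0, 0]
    - [0, 0, 0]
  fingers: 0

```text
clock: 11.82
eef_pos: [420.6, 92.6, 146.4]
tcp_rot: [-3.141, -0.001, 2.072]
contact_force: [0.1, 0.2, 0.7]
opening: 0.003
grasp_force: 0.0
```

```bash
python3 - <<'E'
from ov import *
import jg
jg.where()
C[:]=[525.4,-98.5,0]
T=snap('top','pics/t4.png');S=snap('scene','pics/s4.png')
tip=-76.2+83.8
P=[jig(box(tip-104,-50,-6.7,6.7,43.2)),jig([(-10+18*np.cos(t),18*np.sin(t),84) for t in np.linspace(0,6.1,24)])]
cv2.imwrite('pics/c5.png',np.hstack([draw(cv2.imread('pics/t4.png'),T,P,270,165,80,90,5),draw(cv2.imread('pics/s4.png'),S,P,270,150,70,90,5)]))
E
```

```text
s -218.0 lat -0.8 z 146.4 F s,lat,z -0.1 0.2 0.7 rot [-3.1407e+00 -1.5000e-03  2.0719e+00] tq [-0.02 -0.02  0.03] t 11.8167
```

View pics/c5.png

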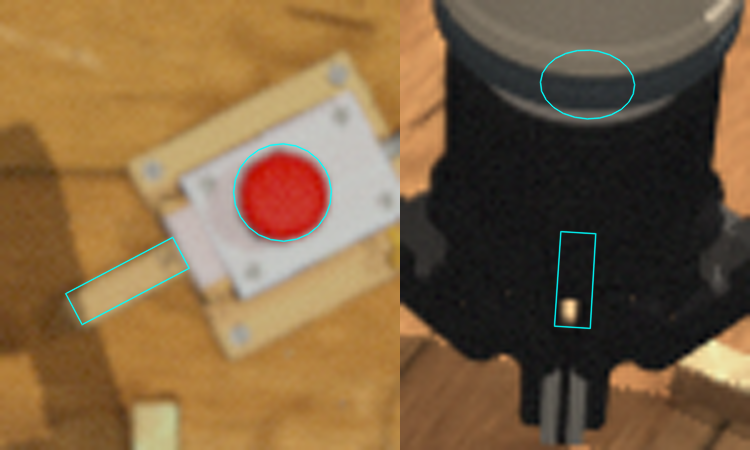

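The top view shows the stick seated in the mouth with its outer end at crop (75,300), about 45 mm out. That fits a stop met at about 55-58 mm in. Next is the stamp.

play_rows:
  dp:
    - [-0.9, 0, 0]
    - [-1.8, 0, 0]
    - [-2.7, 0, 0]
    - [-3.6, 0, 0]
    - [-4.5, 0.02, 0]
  rot:
    - [0, 0, 0]
    - [0, 0, 0]
    - [0, 0, 0]
    - [0, 0, 0]
    - [0, 0, 0]

```text
clock: 12.33
eef_pos: [511.2, -71.2, 146.5]
tcp_rot: [3.141, 0.001, 2.069]
contact_force: [0.5, 0.2, 0.1]
opening: 0.003
grasp_force: 0.0
```

play_rows:
  dp:
    - [-0.4, 0, 0.3]
    - [-0.7, 0, 0.6]
    - [-0.7, 0, 0.9]
    - [-0.7, 0, 1.1]
    - [-0.7, 0, 1.1]
  rot:
    - [0, 0, 0]
    - [0, 0, 0]
    - [0, 0, 0]
    - [0, 0, 0]
    - [0, 0, 0]

```text
clock: 12.75
eef_pos: [522.5, -93.6, 100.7]
tcp_rot: [-3.139, -0.002, 2.068]
contact_force: [-0.4, -0.5, -0.2]
opening: -0.001
grasp_force: 0.0
```

```bash
python3 -c "
from jg import *
where();go(-10,-0.5,90)"
```

```text
s -5.7 lat -0.1 z 100.7 F s,lat,z 0.2 -0.6 -0.2 rot [-3.1392e+00 -1.8000e-03  2.0683e+00] tq [ 0.03 -0.03 -0.03] t 12.75
dist 11.545879232009332 rotdeg [-0.1 -0.1 -0. ]
leg 0 dp [ 0.107 -0.008  0.268] rot [-0.023 -0.017 -0.003]
```

play_rows:
  dp:
    - [0.1, 0, 0]
    - [0.1, 0, 0.1]
    - [0.1, 0, 0.2]
    - [0.1, 0, 0.28]
    - [0.1, 0, 0.28]
  rot:
    - [0, 0, 0]
    - [0, 0, 0]
    - [0, 0, 0]
    - [0, 0, 0]
    - [0, 0, 0]

```text
clock: 13.17
eef_pos: [521.5, -88.8, 91.0]
tcp_rot: [-3.141, -0.0, 2.07]
contact_force: [-0.4, 0.4, -0.2]
opening: 0.001
grasp_force: 0.0
```

play_rows:
  dp:
    - [0, 0, 0.05]
    - [0, 0, 0.1]
    - [0, 0, 0.15]
    - [0, 0, 0.2]
    - [0, 0, 0.25]
  rot:
    - [0, 0, 0]
    - [0, 0, 0]
    - [0, 0, 0]
    - [0, 0, 0]
    - [0, 0, 0]

```text
clock: 13.58
eef_pos: [522.0, -89.0, 81.4]
tcp_rot: [3.141, 0.0, 2.07]
contact_force: [-0.8, 0.9, 4.9]
opening: 0.001
grasp_force: 2.5
```

```bash
python3 -c "
from jg import *
where()"
```

```text
s -9.9 lat 1.6 z 81.4 F s,lat,z -1.1 -0.3 4.9 rot [3.1411e+00 2.0000e-04 2.0698e+00] tq [ 0.19  0.13 -0.04] t 13.5833
```

Moving as expected. Pressing to the bottom.

play_rows:
  dp:
    - [0, 0, 0.04]
    - [0, 0, 0.08]
    - [0, 0, 0.11]
    - [0, 0, 0.14]
    - [0, 0, 0.14]
  rot:
    - [0, 0, 0]
    - [0, 0, 0]
    - [0, 0, 0]
    - [0, 0, 0]
    - [0, 0, 0]

```text
clock: 14.0
eef_pos: [522.3, -89.1, 78.3]
tcp_rot: [3.141, 0.0, 2.07]
contact_force: [-9.9, 2.6, 37.9]
opening: 0.001
grasp_force: 18.8
```

play_rows:
  dp:
    - [0, 0, -0.03]
    - [0, 0, -0.03]
    - [0, 0, -0.03]
    - [0, 0, -0.03]
    - [0, 0, -0.03]
  rot:
    - [0, 0, 0]
    - [0, 0, 0]
    - [0, 0, 0]
    - [0, 0, 0]
    - [0, 0, 0]

```text
clock: 14.42
eef_pos: [522.2, -89.1, 78.5]
tcp_rot: [3.141, 0.0, 2.07]
contact_force: [-6.3, 2.1, 23.6]
opening: -0.004
grasp_force: 12.2
```

play_rows:
  dp:
    - [0, 0, 0]
    - [0, 0, 0]
    - [0, 0, 0]
    - [0, 0, 0]
    - [0, 0, 0]
  rot:
    - [0, 0, 0]
    - [0, 0, 0]
    - [0, 0, 0]
    - [0, 0, 0]
    - [0, 0, 0]

```text
clock: 14.83
eef_pos: [522.2, -89.1, 78.5]
tcp_rot: [3.141, 0.0, 2.07]
contact_force: [-6.1, 0.8, 24.0]
opening: 0.001
grasp_force: 12.2
```

play_rows:
  dp:
    - [0, 0, 0]
    - [0, 0, 0]
    - [0, 0, 0]
    - [0, 0, 0]
    - [0, 0, 0]
  rot:
    - [0, 0, 0]
    - [0, 0, 0]
    - [0, 0, 0]
    - [0, 0, 0]
    - [0, 0, 0]

```text
clock: 15.25
eef_pos: [522.2, -89.0, 78.5]
tcp_rot: [3.141, 0.0, 2.07]
contact_force: [-5.2, 2.8, 23.9]
opening: 0.005
grasp_force: 12.2
```

play_rows:
  dp:
    - [0, 0, 0]
    - [0, 0, 0]
    - [0, 0, 0]
    - [0, 0, 0]
    - [0, 0, 0]
  rot:
    - [0, 0, 0]
    - [0, 0, 0]
    - [0, 0, 0]
    - [0, 0, 0]
    - [0, 0, 0]

```text
clock: 15.67
eef_pos: [522.2, -89.1, 78.5]
tcp_rot: [3.141, 0.0, 2.07]
contact_force: [-6.3, 1.3, 24.6]
opening: 0.001
grasp_force: 12.2
```

play_rows:
  dp:
    - [0, 0, 0]
    - [0, 0, 0]
    - [0, 0, 0]
    - [0, 0, 0]
    - [0, 0, 0]
  rot:
    - [0, 0, 0]
    - [0, 0, 0]
    - [0, 0, 0]
    - [0, 0, 0]
    - [0, 0, 0]

```text
clock: 16.08
eef_pos: [522.2, -89.1, 78.5]
tcp_rot: [3.141, 0.001, 2.07]
contact_force: [-4.9, 1.5, 24.9]
opening: -0.002
grasp_force: 12.2
```

play_rows:
  dp:
    - [0, 0, 0]
    - [0, 0, 0]
    - [0, 0, 0]
    - [0, 0, 0]
    - [0, 0, 0]
  rot:
    - [0, 0, 0]
    - [0, 0, 0]
    - [0, 0, 0]
    - [0, 0, 0]
    - [0, 0, 0]

```text
clock: 16.5
eef_pos: [522.2, -89.1, 78.5]
tcp_rot: [3.141, 0.0, 2.07]
contact_force: [-6.4, 1.6, 24.3]
opening: 0.0
grasp_force: 12.2
```

play_rows:
  dp:
    - [0, 0, 0]
    - [0, 0, 0]
    - [0, 0, 0]
    - [0, 0, 0]
    - [0, 0, 0]
  rot:
    - [0, 0, 0]
    - [0, 0, 0]
    - [0, 0, 0]
    - [0, 0, 0]
    - [0, 0, 0]

```text
clock: 16.92
eef_pos: [522.2, -89.1, 78.5]
tcp_rot: [3.141, 0.0, 2.07]
contact_force: [-5.8, 2.7, 24.6]
opening: -0.004
grasp_force: 12.2
```

play_rows:
  dp:
    - [0, 0, -0.15]
    - [0, 0, -0.35]
    - [0, 0, -0.8]
    - [0, 0, -1.5]
    - [0, 0, -2.2]
  rot:
    - [0, 0, 0]
    - [0, 0, 0]
    - [0, 0, 0]
    - [0, 0, 0]
    - [0, 0, 0]

```text
clock: 17.33
eef_pos: [520.8, -89.0, 165.1]
tcp_rot: [-3.14, -0.001, 2.07]
contact_force: [1.2, 0.2, -0.9]
opening: 0.001
grasp_force: 0.0
```

play_rows:
  dp:
    - [0, -0.8, 0]
    - [0, -1.7, 0]
    - [0, -2.6, 0]
    - [0, -3.5, 0]
    - [0, -3.5, 0]
  rot:
    - [0, 0, 0]
    - [0, 0, 0]
    - [0, 0, 0]
    - [0, 0, 0]
    - [0, 0, 0]

```text
clock: 17.75
eef_pos: [393.0, -157.0, 164.1]
tcp_rot: [-3.138, -0.003, 2.069]
contact_force: [0.2, -0.3, -0.4]
opening: 0.006
grasp_force: 0.0
```

play_rows:
  dp:
    - [0.5, 0, 0]
    - [1.2, 0, 0]
    - [2.0, 0, 0]
    - [2.8, 0, 0]
    - [2.8, 0, 0]
  rot:
    - [0, 0, 0]
    - [0, 0, 0]
    - [0, 0, 0]
    - [0, 0, 0]
    - [0, 0, 0]

```text
clock: 18.17
eef_pos: [341.6, -54.7, 164.2]
tcp_rot: [-3.139, -0.003, 2.071]
contact_force: [0.6, -0.8, -1.0]
opening: -0.0
grasp_force: 0.0
```

```bash
python3 - <<'E'
from ov import *
import jg
jg.where()
C[:]=[525.4,-98.5,0]
T=snap('top','pics/t5.png');S=snap('scene','pics/s5.png')
P=[jig(box(7.6-104,-50,-6.7,6.7,43.2))]
cv2.imwrite('pics/c6.png',np.hstack([draw(cv2.imread('pics/t5.png'),T,P,270,165,80,90,5),draw(cv2.imread('pics/s5.png'),S,P,270,150,70,90,5)]))
E
```

```text
s -126.3 lat -140.6 z 164.2 F s,lat,z 1.0 0.2 -1.0 rot [-3.1393e+00 -3.0000e-03  2.0707e+00] tq [ 0.01  0.03 -0.01] t 18.1667
```

View pics/c6.png

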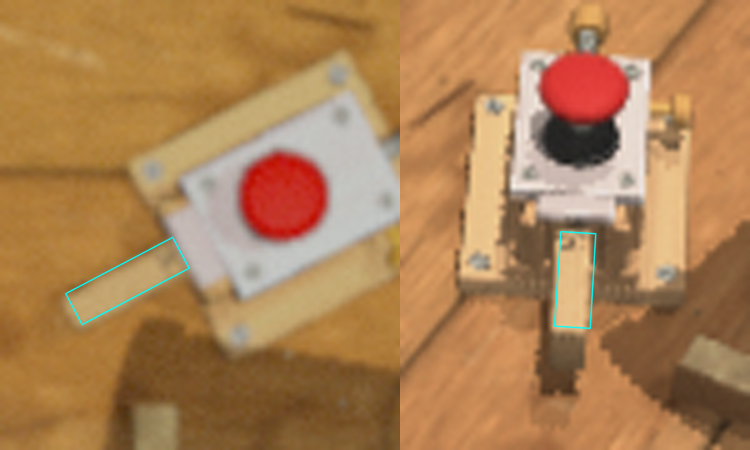

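The final view shows the stick lying straight in the mouth, matching the predicted outline to within a pixel. The knob is back up and the arm is clear, so I'm handing in.

```bash
python3 -c "
from rig import r
print(r.sign_off())"
```

```text
the job is handed in; nothing more can be done
None
```

I handed the job in at about 18 s of the 61 s: the stick was pushed in until it met resistance where the stop should be (about 14 N at most), the stamp was held down for about 2.9 s, and the knob is back up. Sign-off returned no verdict, and the stick being within 2 mm of the stop was judged by feel and camera only.

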